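# Dock the tube carriage at the reader

### The job

Bring the tube carriage up to the reader: with a fingertip press down the round lock button on top of the carriage and, keeping it held down the whole way, slide the carriage along its rail until its bumper meets the end stop under the reader; then let the button spring back up so that the carriage is locked there, and take the hand away. Nothing is to be gripped or lifted: do not touch the rack of capped tubes that rides on the carriage, and leave everything else on the bench where it stands.

Things in the scene. Friction and masses are not known exactly. Their poses are not given: they have to be found in the camera images.
- rail: Fixed bench rail for the tube carriage: aluminium base plate 140 mm wide (its x) and 510 mm long (its y, from y -230 to +280 mm), 10 mm thick, with two steel guide bars, 40 mm high in all. Origin on the bench surface on the rail's centre line. Its +y axis is the direction in which the carriage must slide, towards the reader; z up. Place and yaw differ from start to start.
- carriage (a joint): How far the carriage has slid along the rail's +y, m; starts at 0. Locked there while the button is up (1 to 2 mm of play): a pin on the button then stands between steel teeth under the deck. With the button down it slides with about 1.5 N of friction plus a little drag (6 N per m/s) and stays where it is left; a button let up on the way catches on the next tooth.
- lock_button (a joint): How far the lock button is pressed, m: 0 is up, 0.006 fully down. A spring pushes it up with about 4.5 N at the top and 7.5 N fully down. The lock is free once it is 3.5 mm down; less than that and the pin meets a tooth. At the end stop it springs fully up, and locks, only if the bumper is within about 4 mm of the stop; the last tooth lies there, so the button must still be down on arrival.
- button_top (a point): Centre of the flat top of the round grey lock button, 34 mm across, on the carriage's centre line near its rear; 88 mm above the bench when up, 14 mm above its white housing (70 mm across the rail, 55 mm along it). Moves with carriage and button; 181 mm behind (-y) the bumper's front. A fingertip pressing it can drag the carriage by friction or push against the push plate.
- push_plate (a point): Middle of the top edge of the rear face of the upright aluminium push plate of the carriage: 70 mm wide across the rail, 6 mm thick, top 102 mm above the bench, its rear face 28 mm ahead (+y) of the button's centre, 11 mm ahead of the button's rim. Carriage axes as the rail's.
- rack_top (a point): Centre of the white tube rack (90 mm across the rail, 116 mm along it) with nine blue-capped tubes, seated on the carriage, at the height of the cap tops, 100 mm above the bench. Its rear face lies 5 mm ahead of the push plate's front face; the nearest caps begin some 17 mm ahead of the plate. Not to be touched.
- rack: The same tube rack: origin at the centre of its underside, 97 mm ahead (+y) of the button's centre, 52 mm above the bench; axes as the rail's.
- carriage_nose (a point): Middle of the front of the rubber bumper (40 mm wide) at the carriage's front end, 46 mm above the bench. Axes as the rail's. The carriage is an aluminium deck 106 mm wide, 200 mm long, top 52 mm above the bench, bearing from the rear (-y) to the front: the button's housing, an upright push plate, the tube rack, the bumper.
- stop_face (a point): Middle of the face of the rigid dark steel end stop (60 mm wide, 30 mm high) in front of the reader, 46 mm above the bench, on the rail's centre line; axes as the rail's, so the bumper comes at it along +y. The way to go is the y distance from carriage_nose to stop_face in the rail's frame, 115 to 195 mm at the start.
- reader: White tube reader, 124 mm across the rail, 60 mm along it, top 128 mm above the bench, fixed astride the rail behind the end stop, at a place along the rail that differs from start to start. Origin on the rail's centre line at bench level, under the face of the end stop; axes as the rail's.
- beaker: Glass beaker, 66 mm across, 80 mm high, in front of the rail; origin at the centre of its underside. Leave alone.
- bottle: White plastic bottle, 54 mm across, 110 mm high, behind the rail; origin at the centre of its underside. Leave alone.
- jar: Amber glass jar with a black cap, 52 mm across, 65 mm high, behind the rail; origin at the centre of its underside. Leave alone.
- small_rack: Loose white tube rack with six blue caps, 55 x 85 mm, 51 mm high, in front of the rail; origin at the centre of its underside. Leave alone.
- pipette: Pipette lying on the bench, about 240 mm long, 26 mm wide, 24 mm high, on the robot's right; origin under the middle of its body. Leave alone.
- tube: Blue screw-capped tube standing on the bench in front of the rail near its rear end, 35 mm across, 104 mm high; origin at the centre of its underside. Leave alone.

How it is judged:
On the way, in this order (a step that is already met when the one before it is completed fails the run):
1. the lock button is pressed down with the carriage still where it stood (value of joint lock_button above 0.003 m and distance of carriage_nose from where it was at the start of the episode below 0.01 m), for 0.05 s.
2. the carriage meets the end stop with the button still held down (value of joint lock_button above 0.002 m and y of carriage_nose in the frame of stop_face above -0.005 m), for 0.05 s.
At the end, for the whole second after the job is handed in: The carriage's bumper is within 5 mm of the end stop's face and at rest, and the lock button is up again (pressed by less than 1 mm) (y of carriage_nose in the frame of stop_face above -0.005 m and value of joint lock_button below 0.001 m and velocity of joint carriage between -0.005 and 0.005 m/s); the robot touches nothing.
It fails at once if the carriage is moved, or left standing on the way, with its lock button up (value of joint lock_button below 0.0005 m and distance of carriage_nose from where it was at the start of the episode above 0.01 m and y of carriage_nose in the frame of stop_face below -0.01 m).
It fails at once if the tube rack on the carriage is touched with more than 2 N (contact force between any of the fingers, the arm and rack above 2 N).
It fails at once if something else on the bench is moved by more than 20 mm (distance of any of beaker, bottle, jar, small_rack, pipette, tube from where it was at the start of the episode above 0.02 m).
It fails at once if something else on the bench is lifted (height (world z) of any of beaker, bottle, jar, small_rack, pipette, tube above 0.015 m).
It also fails if it takes over 42 s, if anything falls off the work surface, if the arm or the gripper's body presses on something with over 40 N, if the wrist force passes 120 N, or if a joint passes its speed limit or range.

### The arm

A 7-joint arm with a two-finger parallel gripper is mounted at the origin on the work surface. World frame = base frame: x ahead of the robot, y to its left, z up, the work surface at z = 0. Lengths are in m, angles in rad, forces in N, time in s.
With the tool pointing down it reaches from about 0.4 to 0.85 m from the base axis. Payload 10.4 kg.
Tool frame: the origin (TCP) lies midway between the tips of the shut fingers; the grasp point (between the pads) lies 19 mm behind it; z points along the fingers, y is the line along which they close (so a half turn about z gives the same grasp; the last joint's range is limited). The gripper opens to 87 mm and grips with 3 to 60 N. Pads are 19 mm wide; open, the fingers measure 117 mm over their backs; the gripper's body (75 mm by 190 mm) begins 51 mm behind the grasp point.
Start: joints at [1.313, 0.332, -0.065, 1.46, 0.022, 1.35, -0.088], TCP at [0.145, -0.608, 0.201] pointing down, gripper open.
Joint ranges: [-2.6, 2.6], [-0.5, 2.12], [-1.47, 1.34], [0.16, 2.42], [-1.27, 4.41], [0.06, 2.06], [-2.6, 2.6]. Speed limits (rad/s): [2.22, 2.22, 2.79, 2.79, 3.14, 3.14, 3.14].

### API

Orientations are given as a unit quaternion [x, y, z, w].
In Python, from bench import r gives the robot as it stands.
- The arm moves only by the tool arm_command, never from a script. Its arguments are lists of equal length, an entry for each row: "xyz": the shift along the world's x, y, z in m, a list of three; "rot": the turn, a rotation vector about the world's x, y, z in rad, a list of three. In form: {"xyz": [[tx, ty, tz], ...], "rot": [[ax, ay, az], ...]}. A call has 1 to 20 rows; each row is the pose to reach, as a shift and turn from the pose commanded when the call began; what a row does not reach only later rows make up. A row lasts 1/12 s, in which the tool goes at most 41.7 mm and 7.16 degrees, less where a joint would pass 70% of its speed; a pose out of reach is approached as far as the arm can. A call with a gripper value outside its range is refused whole. "grip" is the opening, from 0 (shut) to 1 (fully open), set as the call begins (left out, the last holds). The fingers move at their own pace and stop on an object; "squeeze" is the grip in N (left out, the last holds). Time passes only in rows, so rows that repeat a pose let the fingers close. It gives the time, the measured TCP pose, the force, the opening and the grip force at its end, in the units of the state.
- r.read_state(): the state, without advancing time (a new reading comes with each control period).
- r.camera(name): name is "scene" or "side" or "wrist"; returns the picture (420x560x3 uint8, red, green, blue); there is no depth.
- r.camera_model(name): a dict with "fx", "fy", "cx", "cy" (pixels), "T" (4x4, takes a point from camera to world coordinates). Camera axes: x right, y up, looking along -z (the intrinsics and any distortion apply to the point x, -y, -z); pixel columns grow to the right and rows downward; lengths in m; the calibration is good to about 2 mm. The wrist camera is an equidistant fisheye: a pixel r from the principal point sees the ray r / f radians off the axis. A picture is of the moment at which its call begins: read the wrist's pose just before it. camera_model takes no time and is no camera call; for the wrist camera it gives the pose at the moment of the call.
- r.close_job(): hands the job in; it is judged then, once.
Trained networks look in the newest picture that a camera, given by its name, has taken for a name from the list of things; names that differ only in an ending like _2 or _b are one class to them, and where a whole thing is asked for, a point or a joint stands for the part that bears it (a point fixed in the world has none). Each returns a list of dicts, best first, with "conf" (0 to 1); they miss things now and then, are a little off and sometimes report something else, mostly with a low value. They report only what shows in the picture. A call takes as long as a camera call.
- r.look_for(label, camera): "at" ([x, y, z] in m, in the coordinates of the camera as it stood for that picture, good to about 4 mm: the middle of the surface that is visible of it).
- r.spot_point(label, camera): "at" ([x, y, z] in m, in the coordinates of the camera as it stood for that picture, good to about 4 mm: a listed point, or the origin of a listed thing).
The state is a dict: "time": time; "joint_positions": joint angles; "joint_vel": joint speeds; "joint_torque": joint torques, N m; "ee_pos": TCP position; "eef_rot": TCP orientation; "ft_force": force on the tool from outside, world axes, zero at the start; "torque": the same for the moment, N m; "width": finger opening in m; "grip_force": force on a finger pad.
Only numpy, scipy, OpenCV 4.12 (cv2) and the standard library are available. Lean on these libraries where they do the work, as an engineer would, in place of code of your own. Each camera call takes 0.05 s, during which the arm holds its last target. There are 200 camera calls.

## Working session

There is one attempt and no reset: what is moved stays moved. The work goes in short steps, Python scripts to look and compute and a tool call to move; the robot and the scene stay as the last step left them, time stands still between calls to the robot, and variables do not carry over. Pictures are saved under pics/ and viewed, at most 10 in all, crops included, and the job is handed in when it is done.

Besides the shell and the picture viewer there is one more tool, called after "Request:" by a JSON object that holds its "op" and its "data". arm_command: Moves the arm, as the interface text tells. Its arguments: {"type":"object","properties":{"xyz":{"type":"array"},"rot":{"type":"array"},"grip":{"type":"number"},"squeeze":{"type":"number"}},"required":["xyz","rot"]}

```bash
mkdir -p pics; cat > h.py <<'E'
from bench import r
import numpy as np, cv2
def spots(labels, cam, n=1):
    out={}
    for _ in range(n):
        r.camera(cam); T=np.array(r.camera_model(cam)["T"])
        for l in labels:
            for d in r.spot_point(l,cam)[:1]:
                out.setdefault(l,[]).append(np.r_[(T@np.r_[d["at"],1])[:3],d["conf"]])
    return out
E
python3 - <<'E'
from h import *
for c in ("scene","side"):
    cv2.imwrite(f"pics/{c}0.png",r.camera(c)[:,:,::-1])
    for l,v in spots(["button_top","push_plate","carriage_nose","stop_face","rack_top","rail","reader","tube"],c).items(): print(c,l,np.round(v,4))
s=r.read_state();print(s["time"],s["ee_pos"],s["eef_rot"],s["width"])
E
```

```text
scene button_top [[ 0.5648 -0.1393  0.0863  0.48  ]]
scene push_plate [[ 0.566  -0.1166  0.0999  0.97  ]]
scene carriage_nose [[0.583  0.04   0.0455 0.62  ]]
scene stop_face [[0.6032 0.2237 0.0505 0.77  ]]
scene rack_top [[ 0.5748 -0.0463  0.1038  0.78  ]]
scene rail [[ 0.5849  0.0379 -0.0034  0.71  ]]
scene reader [[0.6045 0.2249 0.0033 0.59  ]]
scene tube [[0.6008 0.2248 0.05   0.72  ]]
side button_top [[ 0.5592 -0.1435  0.0841  0.46  ]]
side push_plate [[ 0.5673 -0.1186  0.1045  0.98  ]]
side carriage_nose [[0.5855 0.038  0.0466 0.7   ]]
side stop_face [[0.5873 0.0351 0.0441 0.55  ]]
side rack_top [[ 0.5725 -0.0481  0.1021  0.98  ]]
side rail [[5.859e-01 3.710e-02 7.000e-04 9.700e-01]]
side reader [[ 6.010e-01  2.203e-01 -5.000e-04  7.000e-01]]
side tube [[ 4.306e-01 -1.431e-01 -9.000e-04  9.200e-01]]
1.0 [ 0.14543131 -0.60789147  0.20068536] [9.93116619e-01 1.17129743e-01 9.48760972e-06 6.94131781e-05] 0.0872903767691644
```

View pics/scene0.png

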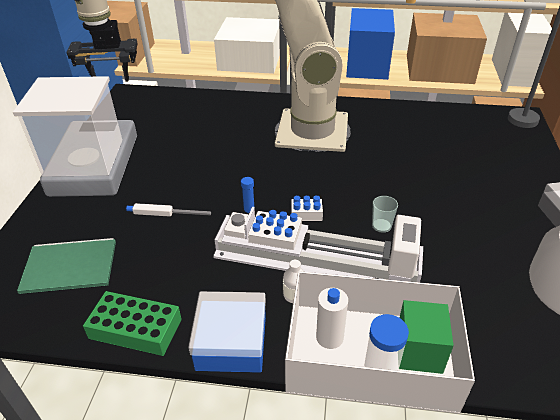

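View pics/side0.png

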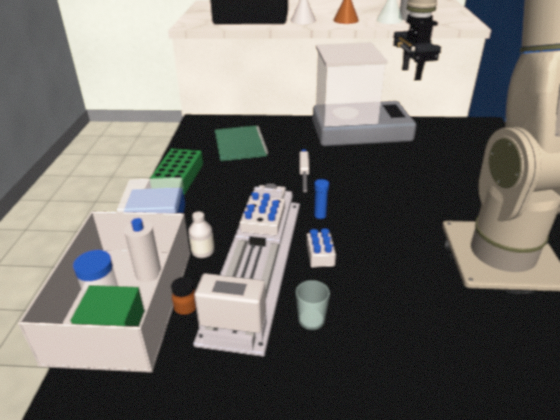

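The scene picture shows the button at about (238,217), the blue tube next to it at (248,195), and the reader at (405,245). The balance is at (90,140), close to the start pose. The side picture agrees, so I'll check the balance's footprint before crossing.

```bash
cat > a.py <<'E'
from h import *
def px(c,u,v,z):
    m=r.camera_model(c);T=np.array(m["T"]);d=T[:3,:3]@np.array([(u-m["cx"])/m["fx"],-(v-m["cy"])/m["fy"],-1]);o=T[:3,3]
    return np.round(o+d*(z-o[2])/d[2],3)
for p in [(42,190),(118,190),(135,123),(65,125),(150,210)]: print("scene",p,px("scene",*p,0))
for p in [(315,120),(325,142),(413,137),(405,108)]: print("side",p,px("side",*p,0))
print("button",px("scene",238,219,.088),px("side",268,188,.088))
for z in(.2,.25,.3):print(z,px("scene",103,112,z),px("side",382,62,z))
E
python3 a.py
```

```text
scene (42, 190) [ 0.421 -0.763  0.   ]
scene (118, 190) [ 0.394 -0.539  0.   ]
scene (135, 123) [ 0.029 -0.616  0.   ]
scene (65, 125) [ 0.071 -0.855 -0.   ]
scene (150, 210) [ 0.469 -0.416  0.   ]
side (315, 120) [ 0.44  -0.748  0.   ]
side (325, 142) [ 0.407 -0.57   0.   ]
side (413, 137) [ 0.104 -0.617  0.   ]
side (405, 108) [ 0.092 -0.867  0.   ]
button [ 0.569 -0.137  0.088] [ 0.568 -0.134  0.088]
0.2 [ 0.291 -0.576  0.2  ] [ 0.21  -0.802  0.2  ]
0.25 [ 0.372 -0.531  0.25 ] [ 0.234 -0.648  0.25 ]
0.3 [ 0.452 -0.486  0.3  ] [ 0.258 -0.494  0.3  ]
```

Request:
{"op": "arm_command", "data": {"xyz": [[0,0.035,0],[0,0.07,0],[0,0.105,0],[0,0.14,0],[0,0.175,0],[0.02,0.2,0],[0.05,0.22,0],[0.08,0.24,0],[0.11,0.26,0],[0.14,0.28,0],[0.17,0.3,0],[0.2,0.32,0],[0.23,0.34,0],[0.26,0.36,0],[0.29,0.38,0],[0.32,0.4,0],[0.35,0.42,0],[0.37,0.43,0],[0.37,0.43,0],[0.37,0.43,0]], "rot": [[0,0,0],[0,0,0],[0,0,0],[0,0,0],[0,0,0],[0,0,0],[0,0,-0.05],[0,0,-0.1],[0,0,-0.15],[0,0,-0.2],[0,0,-0.25],[0,0,-0.3],[0,0,-0.35],[0,0,-0.35],[0,0,-0.35],[0,0,-0.35],[0,0,-0.35],[0,0,-0.35],[0,0,-0.35],[0,0,-0.35]], "grip": 0}}

```text
time: 2.67
ee_pos: [0.5161, -0.1768, 0.2004]
eef_rot: [0.998, -0.056, -0.0, -0.0]
ft_force: [-0.5, 0.2, -0.4]
width: 0.0003
grip_force: 0.0
```

```bash
python3 - <<'E'
from h import *
s=r.read_state();print(s["time"],s["ee_pos"],s["eef_rot"],s["width"],s["ft_force"])
cv2.imwrite("pics/w1.png",r.camera("wrist")[:,:,::-1])
for l,v in spots(["button_top","push_plate","carriage_nose","stop_face","rack_top","rail","reader","tube"],"wrist",2).items(): print(l,np.round(v,4).tolist())
for c in ("scene","side"):
    for l,v in spots(["button_top","push_plate","carriage_nose","stop_face"],c).items(): print(c,l,np.round(v,4).tolist())
E
```

```text
2.6667 [ 0.51606326 -0.17678194  0.20037039] [ 9.98407805e-01 -5.64058899e-02 -1.61822625e-04 -4.51029443e-04] 0.00032477387472427965 [-0.54427156  0.1631083  -0.40534357]
button_top [[0.5628, -0.1438, 0.0824, 0.81], [0.5623, -0.14, 0.0829, 0.87]]
push_plate [[0.5629, -0.1165, 0.0966, 0.79], [0.5638, -0.115, 0.0975, 0.63]]
carriage_nose [[0.5828, 0.0352, 0.0465, 0.57], [0.5828, 0.0394, 0.0456, 0.81]]
stop_face [[0.4345, 0.0224, -0.0034, 0.63]]
rack_top [[0.5728, -0.0414, 0.1053, 0.8], [0.5718, -0.0429, 0.1038, 0.98]]
rail [[0.5806, 0.0374, -0.0034, 0.73]]
reader [[0.5979, 0.2201, -0.0027, 0.89], [0.5995, 0.2215, -0.0022, 0.75]]
tube [[0.4288, -0.145, 0.0006, 0.75], [0.5745, -0.0436, 0.1061, 0.63]]
scene button_top [[0.5657, -0.1402, 0.0887, 0.49]]
scene push_plate [[0.563, -0.115, 0.1022, 0.71]]
scene carriage_nose [[0.5757, -0.0436, 0.1025, 0.74]]
scene stop_face [[0.5749, -0.0463, 0.0543, 0.57]]
side button_top [[0.5597, -0.1432, 0.0861, 0.42]]
side push_plate [[0.5652, -0.1155, 0.1053, 0.56]]
side carriage_nose [[0.586, 0.0389, 0.0449, 0.96]]
side stop_face [[0.7181, 0.0173, 0.0003, 0.69]]
```

View pics/w1.png

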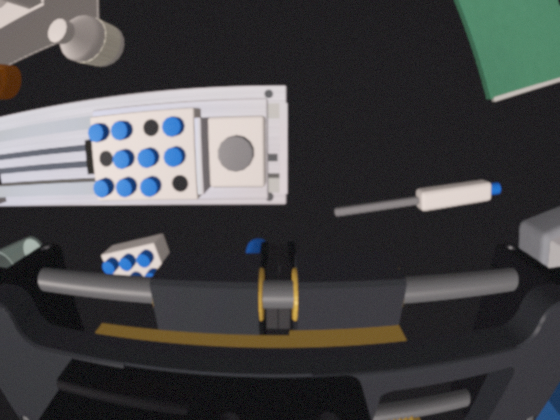

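The wrist picture shows the button at (236,153) with a clear area around it. The estimates put the button at about (0.5625, -0.1425), with rail direction about (0.108, 0.994) and about 184 mm to travel. I'll aim 5 mm ahead of the button's centre.

Request:
{"op": "arm_command", "data": {"xyz": [[0.024,0.02,0],[0.047,0.039,0],[0.047,0.039,-0.03],[0.047,0.039,-0.06],[0.047,0.039,-0.09],[0.047,0.039,-0.105],[0.047,0.039,-0.105],[0.047,0.039,-0.105]], "rot": [[0,0,0],[0,0,0],[0,0,0],[0,0,0],[0,0,0],[0,0,0],[0,0,0],[0,0,0]]}}

```text
time: 4.78
ee_pos: [0.5622, -0.1387, 0.0956]
eef_rot: [0.998, -0.058, -0.001, -0.0]
ft_force: [0.5, -1.2, -0.6]
width: 0.0004
grip_force: 0.0
```

```bash
python3 - <<'E'
from h import *
im=[r.camera("scene")[170:280,190:300],r.camera("side")[150:260,220:330]]
cv2.imwrite("pics/c2.png",np.hstack([cv2.resize(i,(400,400)) for i in im])[:,:,::-1])
for l,v in spots(["button_top","push_plate"],"wrist",2).items(): print(l,np.round(v,4).tolist())
s=r.read_state();print(s["ee_pos"],s["ft_force"])
E
```

```text
button_top [[0.5654, -0.1427, 0.0846, 0.9], [0.5615, -0.143, 0.0834, 0.9]]
push_plate [[0.5634, -0.113, 0.098, 0.68]]
[ 0.56277059 -0.13899772  0.09637004] [ 0.74276073 -0.85840469  0.98672267]
```

View pics/c2.png

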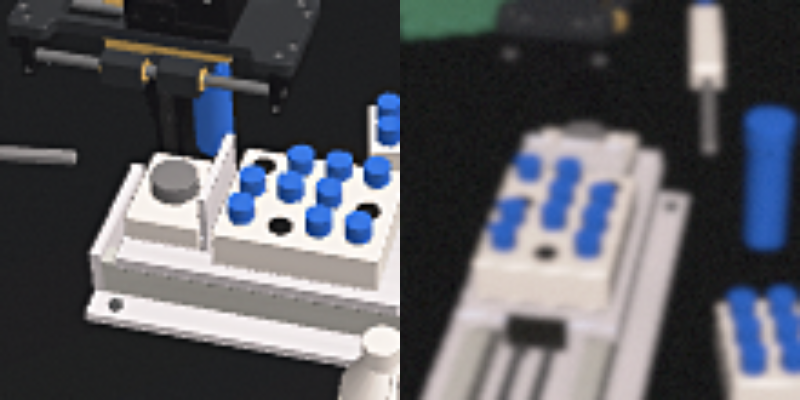

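The crops show the button unobstructed. The fingers appear behind it on the robot side, which doesn't match the reported pose. The frame may be stale, so I'll look again.

```bash
python3 - <<'E'
from h import *
im=[r.camera("scene")[150:270,190:310],r.camera("wrist")]
cv2.imwrite("pics/c3.png",np.hstack([cv2.resize(im[0],(400,400)),cv2.resize(im[1],(400,400))])[:,:,::-1])
m=r.camera_model("scene");T=np.linalg.inv(np.array(m["T"]))
s=r.read_state();print(s["time"],s["ee_pos"],s["ft_force"],s["joint_positions"])
for q in (s["ee_pos"],[.5625,-.1425,.088]):
    p=(T@np.r_[q,1])[:3];print(m["cx"]+m["fx"]*p[0]/-p[2],m["cy"]-m["fy"]*p[1]/-p[2])
E
```

```text
5.2833 [ 0.56258066 -0.13893292  0.09600736] [ 0.7459407  -0.66578346  0.13775614] [ 0.67082865  0.3807156  -0.61815802  1.6863082   0.23840857  1.15028142
 -1.69753818]
237.73446588063135 214.73894993467312
236.55392143257825 216.9749502286542
```

View pics/c3.png

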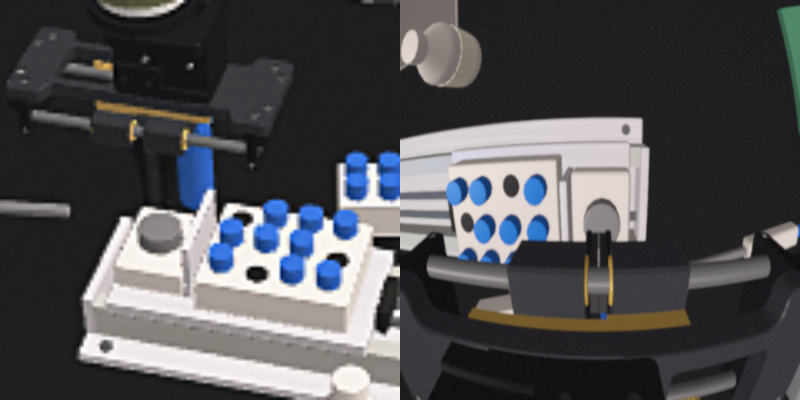

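```bash
python3 - <<'E'
from h import *
s=r.read_state();B=[.5625,-.1425,.088]
a=r.camera("scene").copy(); m=r.camera_model("scene");T=np.linalg.inv(np.array(m["T"]))
a=cv2.resize(a[190:240,210:260],(400,400),interpolation=cv2.INTER_CUBIC)
a=cv2.convertScaleAbs(a,alpha=1.6,beta=40)
for q,c in ((s["ee_pos"],(255,0,0)),(B,(0,255,0))):
    p=(T@np.r_[q,1])[:3];u=m["cx"]+m["fx"]*p[0]/-p[2];v=m["cy"]-m["fy"]*p[1]/-p[2]
    cv2.circle(a,(int((u+.5-210)*8),int((v+.5-190)*8)),5,c,-1)
w=r.camera("wrist").copy(); m=r.camera_model("wrist");T=np.linalg.inv(np.array(m["T"]))
w=cv2.convertScaleAbs(cv2.resize(w[180:320,210:350],(400,400)),alpha=1.6,beta=40)
for q,c in ((s["ee_pos"],(255,0,0)),(B,(0,255,0))):
    p=(T@np.r_[q,1])[:3];x,y,z=p[0],-p[1],-p[2];h=np.hypot(x,y);t=np.arctan2(h,z)
    u=m["cx"]+m["fx"]*t*x/h;v=m["cy"]+m["fy"]*t*y/h
    cv2.circle(w,(int((u-210)*400/140),int((v-180)*400/140)),5,c,-1)
cv2.imwrite("pics/c4.png",np.hstack([a,w])[:,:,::-1])
E
```

```text
(no output)
```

View pics/c4.png

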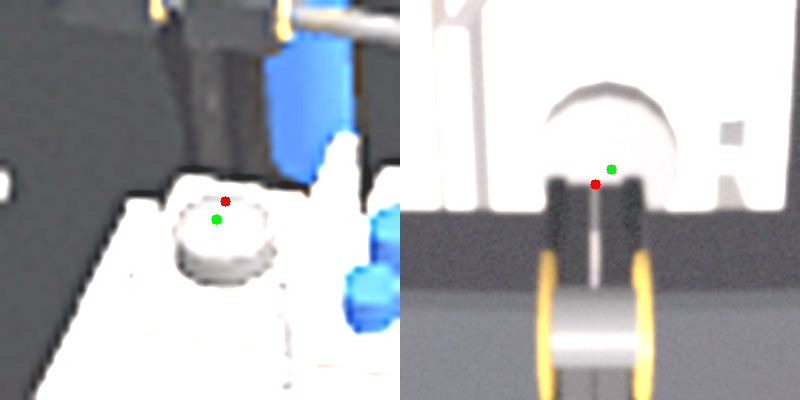

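The wrist crop (right) shows the fingertips ending at (600,180) and the button's centre at (611,150). The scene crop (left) shows the tips ending at (210,178), behind the button on the robot side. The TCP lies several mm too far towards -x, so I'll measure the offset in one consistent model.

```bash
python3 - <<'E'
from h import *
m=r.camera_model("wrist");T=np.array(m["T"]);print(np.round(T,3).tolist(),m["fx"],m["cx"],m["cy"],r.read_state()["ee_pos"])
def ray(u,v,z):
    a=np.array([u-m["cx"],v-m["cy"]]);h=np.hypot(*a);t=h/m["fx"];a=a/h*np.sin(t)
    d=T[:3,:3]@np.array([a[0],-a[1],-np.cos(t)]);return np.round(T[:3,3]+d*(z-T[2,3])/d[2],4)
f=lambda x,y:(210+(x-400)*.35,180+y*.35)
for n,p,z in [("btn L",(543,145),.088),("btn R",(676,150),.088),("btn top",(611,88),.088),("tipL",(549,180),.096),("tipR",(643,180),.096)]: print(n,ray(*f(*p),z))
m=r.camera_model("scene");T=np.array(m["T"])
def ray2(u,v,z):
    d=T[:3,:3]@np.array([(u-m["cx"])/m["fx"],-(v-m["cy"])/m["fy"],-1]);return np.round(T[:3,3]+d*(z-T[2,3])/d[2],4)
g=lambda x,y:(210+x/8-.5,190+y/8-.5)
for n,p,z in [("btn L",(175,228),.088),("btn R",(275,235),.088),("tip",(212,178),.096),("tip at .086",(212,178),.086)]: print(n,ray2(*g(*p),z))
E
```

```text
[[-0.116, 0.953, 0.279, 0.639], [-0.993, -0.112, -0.032, -0.147], [0.0, -0.281, 0.96, 0.28], [0.0, 0.0, 0.0, 1.0]] 325.19226210127806 277.6977313854263 208.15778211241272 [ 0.56246303 -0.13889908  0.09580411]
btn L [ 0.5699 -0.1281  0.088 ]
btn R [ 0.5653 -0.1571  0.088 ]
btn top [ 0.5812 -0.1444  0.088 ]
tipL [ 0.5647 -0.1292  0.096 ]
tipR [ 0.5624 -0.1491  0.096 ]
btn L [ 0.5678 -0.1547  0.088 ]
btn R [ 0.5672 -0.1229  0.088 ]
tip [ 0.552  -0.1455  0.096 ]
tip at .086 [ 0.541  -0.1484  0.086 ]
```

Request:
{"op": "arm_command", "data": {"xyz": [[0.008,0.001,0],[0.008,0.001,0],[0.008,0.001,-0.004],[0.008,0.001,-0.007],[0.008,0.001,-0.01],[0.008,0.001,-0.012],[0.008,0.001,-0.014],[0.008,0.001,-0.014],[0.008,0.001,-0.014]], "rot": [[0,0,0],[0,0,0],[0,0,0],[0,0,0],[0,0,0],[0,0,0],[0,0,0],[0,0,0],[0,0,0]]}}

```text
time: 6.13
ee_pos: [0.5703, -0.1378, 0.0816]
eef_rot: [0.998, -0.058, -0.0, 0.0]
ft_force: [0.4, 0.2, 0.5]
width: 0.0003
grip_force: 0.0
```

```bash
python3 - <<'E'
from h import *
a=r.camera("scene").copy();w=r.camera("wrist").copy()
a=cv2.convertScaleAbs(cv2.resize(a[190:240,210:260],(400,400),interpolation=cv2.INTER_CUBIC),alpha=1.5,beta=20)
w=cv2.convertScaleAbs(cv2.resize(w[180:320,210:350],(400,400)),alpha=1.3,beta=20)
cv2.imwrite("pics/c5.png",np.hstack([a,w])[:,:,::-1])
s=r.read_state();print(s["ee_pos"],s["ft_force"],s["torque"])
E
```

```text
[ 0.57049747 -0.13793181  0.08180333] [-0.25875499  0.37184924 -0.60953091] [ 0.02963392 -0.01673296  0.04497465]
```

View pics/c5.png

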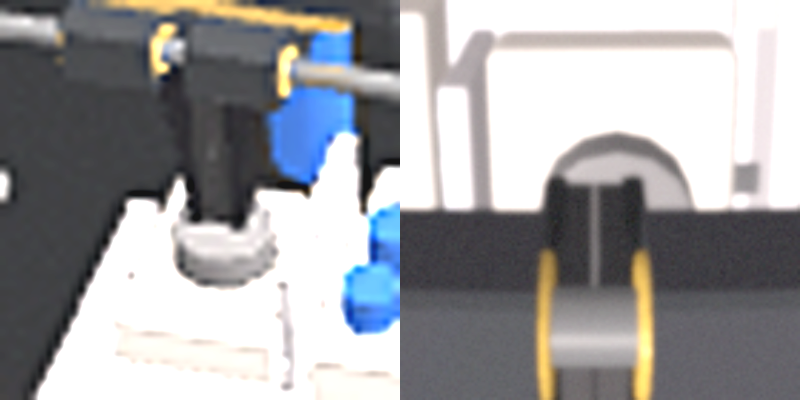

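The scene crop shows the tip over the button at (220,215), but no force registers. The tip is higher than reported, so I'll lower it by feel.

Request:
{"op": "arm_command", "data": {"xyz": [[0,0,-0.001],[0,0,-0.002],[0,0,-0.003],[0,0,-0.004],[0,0,-0.004]], "rot": [[0,0,0],[0,0,0],[0,0,0],[0,0,0],[0,0,0]]}}

```text
time: 6.65
ee_pos: [0.5703, -0.1379, 0.0774]
eef_rot: [0.998, -0.058, -0.0, 0.0]
ft_force: [-0.0, -0.2, -0.7]
width: -0.0
grip_force: 0.0
```

Request:
{"op": "arm_command", "data": {"xyz": [[0,0,-0.001],[0,0,-0.002],[0,0,-0.003],[0,0,-0.003]], "rot": [[0,0,0],[0,0,0],[0,0,0],[0,0,0]]}}

```text
time: 6.98
ee_pos: [0.5703, -0.1379, 0.0744]
eef_rot: [0.998, -0.058, -0.0, 0.0]
ft_force: [-0.2, 0.3, 0.4]
width: 0.0004
grip_force: 0.0
```

Request:
{"op": "arm_command", "data": {"xyz": [[0,0,-0.001],[0,0,-0.002],[0,0,-0.003],[0,0,-0.003]], "rot": [[0,0,0],[0,0,0],[0,0,0],[0,0,0]]}}

```text
time: 7.32
ee_pos: [0.5703, -0.1378, 0.0714]
eef_rot: [0.998, -0.058, -0.0, 0.0]
ft_force: [-0.7, -0.4, 0.5]
width: 0.0002
grip_force: 0.0
```

```bash
python3 - <<'E'
from h import *
a=r.camera("scene").copy();w=r.camera("wrist").copy();b=r.camera("side")
a=cv2.convertScaleAbs(cv2.resize(a[190:240,210:260],(400,400),interpolation=cv2.INTER_CUBIC),alpha=1.1,beta=20)
w=cv2.convertScaleAbs(cv2.resize(b[160:210,245:295],(400,400),interpolation=cv2.INTER_CUBIC),alpha=1.3,beta=20)
cv2.imwrite("pics/c6.png",np.hstack([a,w])[:,:,::-1])
s=r.read_state();print(s["ee_pos"],s["ft_force"],s["torque"])
E
```

```text
[ 0.57045427 -0.13790045  0.07170484] [0.36965566 0.70921946 0.36723079] [-0.00684295  0.05516481 -0.01762608]
```

View pics/c6.png

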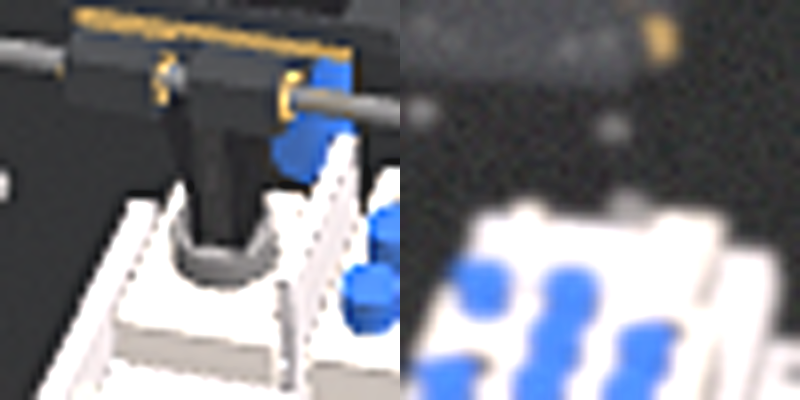

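The scene crop shows the tip at (220,245) over the button, which is still up, since its rim is unmoved at (225,285). I'll keep lowering.

Request:
{"op": "arm_command", "data": {"xyz": [[0,0,-0.001],[0,0,-0.002],[0,0,-0.003],[0,0,-0.003]], "rot": [[0,0,0],[0,0,0],[0,0,0],[0,0,0]]}}

```text
time: 7.8
ee_pos: [0.5703, -0.1378, 0.0684]
eef_rot: [0.998, -0.058, -0.0, -0.0]
ft_force: [0.2, -0.5, 0.3]
width: 0.0003
grip_force: 0.0
```

Request:
{"op": "arm_command", "data": {"xyz": [[0,0,-0.001],[0,0,-0.002],[0,0,-0.002],[0,0,-0.002]], "rot": [[0,0,0],[0,0,0],[0,0,0],[0,0,0]]}}

```text
time: 8.13
ee_pos: [0.5704, -0.1379, 0.0667]
eef_rot: [0.998, -0.058, 0.0, 0.0]
ft_force: [-0.1, -0.4, 1.1]
width: 0.0004
grip_force: 0.1
```

Request:
{"op": "arm_command", "data": {"xyz": [[0,0,-0.001],[0,0,-0.002],[0,0,-0.002],[0,0,-0.002]], "rot": [[0,0,0],[0,0,0],[0,0,0],[0,0,0]]}}

```text
time: 8.47
ee_pos: [0.5706, -0.1379, 0.065]
eef_rot: [0.998, -0.058, 0.0, 0.0]
ft_force: [-1.2, 1.2, 5.9]
width: 0.0002
grip_force: 2.7
```

Contact is made, so I'll press to the bottom.

Request:
{"op": "arm_command", "data": {"xyz": [[0,0,-0.001],[0,0,-0.002],[0,0,-0.003],[0,0,-0.004],[0,0,-0.005],[0,0,-0.005],[0,0,-0.005]], "rot": [[0,0,0],[0,0,0],[0,0,0],[0,0,0],[0,0,0],[0,0,0],[0,0,0]]}}

```text
time: 9.05
ee_pos: [0.5707, -0.1379, 0.0605]
eef_rot: [0.998, -0.058, 0.0, 0.0]
ft_force: [-3.6, 0.0, 9.5]
width: 0.0004
grip_force: 4.9
```

Request:
{"op": "arm_command", "data": {"xyz": [[0,0,-0.001],[0,0,-0.002],[0,0,-0.002]], "rot": [[0,0,0],[0,0,0],[0,0,0]]}}

```text
time: 9.3
ee_pos: [0.5711, -0.1379, 0.0603]
eef_rot: [0.998, -0.058, 0.001, 0.001]
ft_force: [-9.6, 0.9, 25.3]
width: 0.0007
grip_force: 12.8
```

Fully down at 25 N. I'll slide along the rail in a first stage and check the forces.

Request:
{"op": "arm_command", "data": {"xyz": [[0,0.002,0.0005],[0.0005,0.006,0.0005],[0.001,0.012,0.0005],[0.002,0.018,0.0005],[0.0026,0.024,0.0005],[0.0033,0.03,0.0005],[0.004,0.036,0.0005],[0.0046,0.042,0.0005],[0.0052,0.048,0.0005],[0.0059,0.054,0.0005],[0.0065,0.06,0.0005]], "rot": [[0,0,0],[0,0,0],[0,0,0],[0,0,0],[0,0,0],[0,0,0],[0,0,0],[0,0,0],[0,0,0],[0,0,0],[0,0,0]]}}

```text
time: 10.22
ee_pos: [0.5776, -0.0782, 0.0604]
eef_rot: [0.998, -0.058, 0.001, 0.001]
ft_force: [-7.4, -0.5, 21.5]
width: 0.0006
grip_force: 10.8
```

```bash
python3 - <<'E'
from h import *
for c in ("scene","side","wrist"):
  for l,v in spots(["push_plate","carriage_nose","rack_top","reader"],c).items(): print(c,l,np.round(v,4).tolist())
s=r.read_state();print(s["ee_pos"],s["ft_force"])
E
```

```text
scene push_plate [[0.5707, -0.0543, 0.1024, 0.58]]
scene carriage_nose [[0.5932, 0.1029, 0.0458, 0.7]]
scene rack_top [[0.5793, 0.0137, 0.1039, 0.89]]
scene reader [[0.6084, 0.2234, 0.0044, 0.64]]
side push_plate [[0.575, -0.0562, 0.1054, 0.82]]
side carriage_nose [[0.5945, 0.0969, 0.0482, 0.97]]
side rack_top [[0.5803, 0.0101, 0.0991, 0.76]]
side reader [[0.6006, 0.221, 0.0013, 0.88]]
wrist rack_top [[0.5796, 0.019, 0.1047, 0.61]]
[ 0.57770575 -0.07709497  0.06035623] [-6.91873747  2.54134053 20.88230869]
```

Request:
{"op": "arm_command", "data": {"xyz": [[0.0007,0.006,0],[0.0013,0.012,0],[0.002,0.018,0],[0.0026,0.024,0],[0.0033,0.03,0],[0.004,0.036,0],[0.0046,0.042,0],[0.0052,0.048,0],[0.0059,0.054,0],[0.0065,0.06,0],[0.0072,0.066,0],[0.0079,0.072,0],[0.0085,0.078,0],[0.0092,0.084,0],[0.0098,0.09,0],[0.0105,0.096,0],[0.011,0.101,0],[0.0115,0.105,0]], "rot": [[0,0,0],[0,0,0],[0,0,0],[0,0,0],[0,0,0],[0,0,0],[0,0,0],[0,0,0],[0,0,0],[0,0,0],[0,0,0],[0,0,0],[0,0,0],[0,0,0],[0,0,0],[0,0,0],[0,0,0],[0,0,0]]}}

```text
time: 12.47
ee_pos: [0.5892, 0.0279, 0.0603]
eef_rot: [0.998, -0.057, 0.001, 0.0]
ft_force: [-6.5, -1.0, 20.9]
width: 0.0002
grip_force: 10.5
```

```bash
python3 - <<'E'
from h import *
for c in ("scene","side"):
  for l,v in spots(["push_plate","carriage_nose","rack_top","stop_face","reader"],c).items(): print(c,l,np.round(v,4).tolist())
s=r.read_state();print(s["ee_pos"],s["ft_force"])
E
```

```text
scene push_plate [[0.5831, 0.0514, 0.1014, 0.8]]
scene carriage_nose [[0.6, 0.2071, 0.0466, 0.69]]
scene rack_top [[0.5945, 0.1201, 0.1051, 0.64]]
scene stop_face [[0.6028, 0.2256, 0.0474, 0.61]]
scene reader [[0.6047, 0.2225, 0.0065, 0.66]]
side push_plate [[0.5882, 0.0515, 0.1072, 0.81]]
side carriage_nose [[0.7221, 0.1957, -0.0004, 0.72]]
side rack_top [[0.5922, 0.1172, 0.0994, 0.8]]
side stop_face [[0.4311, 0.0185, 0.0009, 0.49]]
side reader [[0.6023, 0.2207, 0.0026, 0.98]]
[0.58925099 0.02857253 0.06038881] [-7.42644048  1.89022095 20.34631114]
```

Request:
{"op": "arm_command", "data": {"xyz": [[0.0002,0.002,0],[0.0004,0.004,0],[0.0007,0.006,0],[0.0009,0.008,0],[0.0011,0.01,0],[0.0013,0.012,0],[0.0015,0.014,0],[0.0018,0.016,0],[0.0018,0.016,0]], "rot": [[0,0,0],[0,0,0],[0,0,0],[0,0,0],[0,0,0],[0,0,0],[0,0,0],[0,0,0],[0,0,0]]}}

```text
time: 13.82
ee_pos: [0.591, 0.0441, 0.0603]
eef_rot: [0.998, -0.057, 0.001, -0.0]
ft_force: [-6.6, 1.5, 20.3]
width: 0.0006
grip_force: 10.2
```

Request:
{"op": "arm_command", "data": {"xyz": [[0.0001,0.001,0],[0.0002,0.002,0],[0.0003,0.003,0],[0.0004,0.004,0],[0.0004,0.004,0]], "rot": [[0,0,0],[0,0,0],[0,0,0],[0,0,0],[0,0,0]]}}

```text
time: 14.23
ee_pos: [0.5913, 0.0473, 0.0603]
eef_rot: [0.998, -0.058, 0.001, 0.0]
ft_force: [-7.8, -2.2, 21.2]
width: 0.0006
grip_force: 10.5
```

Request:
{"op": "arm_command", "data": {"xyz": [[0.0001,0.001,0],[0.0002,0.002,0],[0.0003,0.003,0],[0.0003,0.003,0],[0.0003,0.003,0]], "rot": [[0,0,0],[0,0,0],[0,0,0],[0,0,0],[0,0,0]]}}

```text
time: 14.65
ee_pos: [0.5915, 0.0477, 0.0603]
eef_rot: [0.998, -0.059, 0.001, 0.002]
ft_force: [-10.1, -7.4, 24.1]
width: 0.0004
grip_force: 11.9
```

```bash
python3 - <<'E'
from h import *
a=r.camera("scene");b=r.camera("side")
cv2.imwrite("pics/c7.png",np.hstack([cv2.resize(a[190:280,330:420],(400,400),interpolation=2),cv2.resize(b[190:320,180:310],(400,400),interpolation=2)])[:,:,::-1])
f=[]
for c in ("scene","side"):
  for l,v in spots(["push_plate","carriage_nose","rack_top"],c).items(): print(c,l,np.round(v,4).tolist());f.append(r.read_state()["ft_force"])
print(np.mean(f,0),r.read_state()["ee_pos"])
E
```

```text
scene push_plate [[0.5842, 0.0707, 0.1022, 0.8]]
scene carriage_nose [[0.6064, 0.2251, 0.0492, 0.91]]
scene rack_top [[0.5959, 0.1414, 0.1021, 0.94]]
side push_plate [[0.5859, 0.0671, 0.1044, 0.65]]
side rack_top [[0.5933, 0.1347, 0.0985, 0.68]]
[-8.70441253 -9.01267364 23.97395826] [0.59143212 0.04767909 0.06031095]
```

View pics/c7.png

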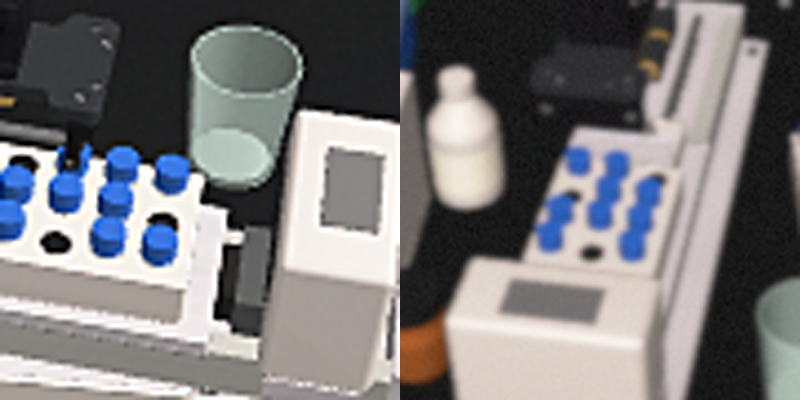

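The scene crop shows the bumper against the end stop at about (235,240). The forward force is 9 N and the carriage no longer advances, so I'll lift straight up.

Request:
{"op": "arm_command", "data": {"xyz": [[0,0,0.003],[0,0,0.007],[0,0,0.012],[0,0,0.02],[0,0,0.04],[0,0,0.07],[0,0,0.1],[0,0,0.12],[0,0,0.12],[0,0,0.12]], "rot": [[0,0,0],[0,0,0],[0,0,0],[0,0,0],[0,0,0],[0,0,0],[0,0,0],[0,0,0],[0,0,0],[0,0,0]]}}

```text
time: 15.98
ee_pos: [0.5915, 0.0507, 0.1794]
eef_rot: [0.998, -0.057, 0.001, -0.0]
ft_force: [-0.4, 0.6, -0.5]
width: 0.0005
grip_force: 0.0
```

```bash
python3 - <<'E'
from h import *
a=r.camera("scene");b=r.camera("wrist")
cv2.imwrite("pics/c8.png",np.hstack([cv2.resize(a[180:280,290:420],(400,308),interpolation=2),cv2.resize(b,(400,308))])[:,:,::-1])
for c in ("scene","side","wrist"):
  for l,v in spots(["button_top","push_plate","carriage_nose","rack_top","tube","beaker"],c).items(): print(c,l,np.round(v,4).tolist())
s=r.read_state();print(s["time"],s["ee_pos"],s["ft_force"])
E
```

```text
scene button_top [[0.5834, 0.0451, 0.0877, 0.57]]
scene push_plate [[0.5859, 0.0708, 0.1034, 0.64]]
scene carriage_nose [[0.4814, -0.4024, 0.0035, 0.57]]
scene rack_top [[0.5945, 0.142, 0.1048, 0.65]]
scene tube [[0.4345, -0.1417, 0.0011, 0.8]]
scene beaker [[0.4522, 0.2266, 0.0053, 0.73]]
side button_top [[0.4787, -0.4046, 0.0004, 0.66]]
side push_plate [[0.5889, 0.0693, 0.1037, 0.96]]
side carriage_nose [[0.5889, 0.0685, 0.103, 0.56]]
side rack_top [[0.5913, 0.1361, 0.0987, 0.68]]
side tube [[0.434, -0.1441, -0.0024, 0.77]]
side beaker [[0.4524, 0.221, -0.0031, 0.61]]
wrist button_top [[0.5861, 0.0419, 0.0854, 0.96]]
wrist push_plate [[0.586, 0.0713, 0.0977, 0.62]]
wrist carriage_nose [[0.6038, 0.2243, 0.0434, 0.71]]
wrist rack_top [[0.5929, 0.1406, 0.1061, 0.94]]
wrist beaker [[0.453, 0.2295, -0.0007, 0.87]]
17.1333 [0.59092963 0.05012405 0.17820189] [ 0.20097859 -0.30392213 -0.39126647]
```

View pics/c8.png

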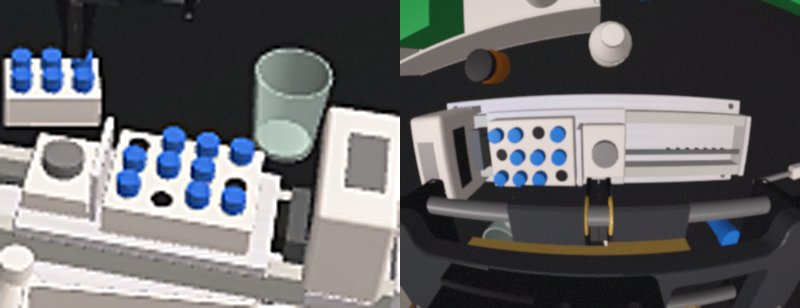

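The picture shows the button up at (65,155) and the bumper against the stop at (285,225). The hand is clear and nothing else has moved.

```bash
python3 -c "
from bench import r
print(r.close_job())"
```

```text
the job is handed in; nothing more can be done
None
```

I held the button down for the whole slide, brought the carriage to the end stop, then let the button spring up and took the hand away. The last picture shows the bumper at the stop, and the job is handed in; no verdict came back.

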